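Tip the four-well block out of the dry bath

TASK

The aluminium block with four wells has to come out of the dry bath: turn the D-shaped retainer until its flat lies along that block's nest, which frees it and keeps the ten-well block locked. Press the freed block down at the end nearest the control panel until it tips up and stays so by itself with nothing touching it, then take it by the raised end and set it down flat in the steel tray, wells up, without dropping it. Leave the ten-well block seated under the retainer and do not shove the bottle, tube rack or tip box.

Things in the scene. Friction and masses are not known exactly. Their poses are not given: they have to be found in the camera images.
- dry_bath: White bench-top shaking dry bath, 183 x 132 x 50 mm, fixed to the bench (place and yaw vary). Origin on the bench under its deck; +z up, +x from the sloping control panel (x = -108 to -70 mm) to the far end (x = +75 mm). Aluminium deck 50 mm above the bench, with two oblong nests along x, side by side, a 22 mm web between them
- nest_left (a point): Point at deck height in the middle of where a block lies in the nest at y = +30.75 mm of the dry bath (axes as the dry bath). Nest: x = -56 to +51 mm, 39.5 mm wide. A block lies in it flush with the deck, under 1 mm clear at the sides and far end, 6 mm at the panel end: no room for fingers
- nest_right (a point): The same for the nest at y = -30.75 mm of the dry bath: same size, same floor, same way round
- ridge (a point): Ridge in the floor of both nests, x = -2 mm of the dry bath, 22 mm below the deck. Floor level beyond it (+x); on the panel side it falls away at 20 degrees. A free block pressed at its panel end (1 N is enough) rocks over the ridge; past about 10 degrees it drops onto the ramp and stays tipped at 20 degrees, its far end 10 to 15 mm above the deck
- block_four: The block to take out: plain aluminium, 100 x 38 x 22 mm, 0.13 to 0.25 kg, one row of four wide wells (16.5 mm) in its top. Origin at the centre of its underside, x along its length (as the dry bath's x while in its nest), z up. Lies in either nest. Gripped across its 38 mm width; balance point in its middle
- block_ten: The other block, same size and material, two rows of five narrow wells (10.5 mm). Origin and axes as for block_four. Lies in the other nest and must stay seated there
- retainer (a joint): Angle (rad) of the retainer about an upright axis, growing counter-clockwise from above. At 0 its flat faces the dry bath's +x and its round part blocks both blocks; at +1.571 the flat faces +y and frees only the +y nest (nest_left), at -1.571 only the -y nest. Must be parallel to the nest within 11 degrees. Light friction (0.06 N m), stays where left, no stop there
- retainer_grip (a point): Middle of the retainer's black bar grip, on its axis, 65 mm above the bench; +x points to the middle of the flat. Bar 20 mm long along y, 9 mm thick along x (pinch it there), from 58 to 73.5 mm above the bench. Below it, a 32 mm steel disc, 51 to 55 mm above the bench, cut to a flat 8.5 mm from the axis; at x = +8, y = 0 mm of the dry bath; round part overhangs the blocks by 5 mm
- tray: Shallow open tray of plain steel fixed to the bench, 150 x 92 mm outside, 13 mm high, walls 3 mm. Origin at the centre of its underside, x along its length; inner floor 3 mm above the bench, 144 x 86 mm inside
- media_bottle: bystander: small square white bottle with green cap, 54 x 54 x 103 mm, origin at the centre of its foot
- tube_rack: bystander: empty blue tube rack, 62 x 112 x 56 mm, origin at the centre of its foot
- tip_box: bystander: pipette tip box with light blue lid, 71 x 125 x 68 mm, origin at the centre of its foot

How it is judged (in metres and radians):
On the way, in this order (a step that is already met when the one before it is completed fails the run):
1. the retainer's flat faces the four-well block, parallel to its nest within 11 degrees, the block still seated (angle between the x axis of retainer_grip and the y axis of dry_bath, either way round below 0.2 rad and x of block_four in the frame of retainer_grip above 0.02 m and angle between block_four's own z axis and vertical below 0.1 rad), for 0.2 s.
2. the four-well block stands tipped in its nest, panel end down, with nothing of the robot touching it (angle between block_four's own z axis and vertical between 0.25 and 0.5 rad and horizontal distance between block_four and dry_bath below 0.045 m and height (world z) of block_four below 0.04 m and contact force between each of the arm, the fingers and block_four below 0.05 N), for 0.3 s.
At the end, for the whole second after the job is handed in: The four-well block lies at rest and flat (within 3 degrees), wells up, on the tray's floor inside its walls; the ten-well block is still seated in its nest (moved under 6 mm, level within 3 degrees) and the round part of the retainer still covers its edge (x of block_four in the frame of tray between -0.04 and 0.04 m and y of block_four in the frame of tray between -0.04 and 0.04 m and z of block_four in the frame of tray below 0.006 m and angle between each of block_four, block_ten's own z axis and vertical below 0.05 rad and linear speed of block_four below 0.01 m/s and distance of block_ten from where it was at the start of the episode below 0.006 m and x of block_ten in the frame of retainer_grip below -0.01 m); the robot touches nothing.
It fails at once if the four-well block is let go more than 20 mm above the tray or bench (dropped) (horizontal distance between block_four and dry_bath above 0.13 m and height (world z) of block_four above 0.023 m and contact force between the fingers and block_four below 0.02 N and linear speed of block_four above 0.05 m/s).
It fails at once if the ten-well block is tipped or lifted out of its nest (angle between block_ten's own z axis and vertical above 0.2 rad or distance of block_ten from where it was at the start of the episode above 0.015 m).
It fails at once if a bystander is shoved more than 30 mm (distance of any of media_bottle, tube_rack, tip_box from where it was at the start of the episode above 0.03 m).
It also fails if it takes over 64 s, if anything falls off the work surface, if the arm or the gripper's body presses on something with over 40 N, if the wrist force passes 120 N, or if a joint passes its speed limit or range.

ROBOT

A 6-joint arm with a two-finger parallel gripper is mounted at the origin on a cart in front of the work surface, level with it; the furniture and walls round the work are solid. World frame = base frame: x ahead of the robot, y to its left, z up, the work surface at z = 0. Lengths are in mm, angles in degrees, forces in N, time in s.
With the tool pointing down it reaches from about 300 to 850 mm from the base axis. Payload 4.2 kg.
Tool frame: the origin (TCP) lies midway between the tips of the shut fingers; the grasp point (between the pads) lies env.grasp_offset behind it (env.grasp_offset is the distance from the TCP to the grasp point, in mm); y points along the fingers, x is the direction in which the jaws open and shut, and the axes are right-handed (so a half turn about y gives the same grasp; the last joint's range is limited). The gripper opens to 91 mm and grips with 3 to 60 N. Pads are 32 mm wide; open, the fingers measure 118 mm over their backs; the gripper's body (76 mm by 178 mm) begins 60 mm behind the grasp point.
Start: joints at [-67.953, 18.312, 89.639, -0, 72.044, -1.146], TCP at [226.46, -528.544, 213.976] pointing down, gripper open.
Joint ranges: [-177.97, 177.97], [-48.28, 115.42], [12.27, 149.76], [-77.06, 257.06], [2.81, 150.46], [-146.56, 146.56]. Speed limits (degrees/s): [147.25, 147.25, 180, 180, 180, 180].

INTERFACE

Orientations are given as [roll, pitch, yaw] about the fixed x, y, z axes, in that order (R = Rz(yaw) Ry(pitch) Rx(roll)).
In Python, from workcell import state, vision, job, env gives the robot as it stands.
- The arm moves only by the shell command python3 -m handwheel 'ROWS' [FORCE]. ROWS is JSON, a list of rows, each a list of 3 entries, a list of its own where there are three numbers: the finger opening in cm, from 0 to 9.12, then the shift along the tool's x, y, z in cm, then the turn about the tool's y in degrees. A call has 1 to 10 rows; each row is the pose to reach, as a shift and turn from the pose measured when the call began, along the tool's axes at that moment; what a row does not reach only later rows make up. A row lasts 1/10 s, in which the tool goes at most 50 mm and 8.59 degrees, less where a joint would pass 70% of its speed; a pose out of reach is approached as far as the arm can. A call with a gripper value outside its range is refused whole. The fingers move at their own pace and stop on an object; FORCE is the grip in N (left out, the last holds). Time passes only in rows, so rows that repeat a pose let the fingers close. It gives the time, the measured TCP pose, the force and the opening at its end, in the units of the state.
- state(): the state, without advancing time (a new reading comes with each control period).
- vision.grab_frame(name): name is "side" or "top"; returns the picture (480x640x3 uint8, red, green, blue); there is no depth.
- vision.camera_model(name): a dict with "fov_y" (degrees; the focal length in pixels is half the picture's height over the tangent of half this angle, whatever the lens; pixels are square), "cx", "cy" (the principal point, pixels), "extrinsics" (4x4, takes a point from world to camera coordinates). Camera axes: x right, y up, looking along -z (the intrinsics and any distortion apply to the point x, -y, -z); pixel columns grow to the right and rows downward; lengths in mm; the calibration is good to about 2 mm. A picture is of the moment at which its call begins. camera_model takes no time and is no camera call.
- job.job_done(): hands the job in, once; it reports no verdict.
The state is a dict: "time_s": time; "qpos": joint angles; "qvel": joint speeds; "effort": joint torques, N m; "ee_pos": TCP position; "ee_rot": TCP orientation; "force": force on the tool from outside, world axes, zero at the start; "torque": the same for the moment, N m; "gripper_width": finger opening in mm.
Only numpy, scipy, OpenCV 4.12 (cv2) and the standard library are available. Lean on these libraries where they do the work, as an engineer would, in place of code of your own. Each camera call takes 0.05 s, during which the arm holds its last target.

## Working session

There is one attempt and no reset: what is moved stays moved. The work goes in short steps, Python scripts to look and compute and a shell command to move; the robot and the scene stay as the last step left them, time stands still between calls to the robot, and variables do not carry over. Pictures are saved under pics/ and viewed, and the job is handed in when it is done.

```bash
ls; mkdir -p pics
python3 - <<'E'
from workcell import state, vision, job, env
import cv2,numpy as np
print(state()); print(env.grasp_offset)
for n in("side","top"):
    print(n,vision.camera_model(n))
    f=vision.grab_frame(n); cv2.imwrite(f"pics/{n}0.png",f[:,:,::-1])
E
```

```text
pics
{'time_s': 0.0, 'qpos': array([-6.79536684e+01,  1.83513715e+01,  8.97079949e+01,  4.15416219e-04,
        7.20434311e+01, -1.14440863e+00]), 'qvel': array([-0.02838117,  0.08308803,  0.02389208, -0.06044766, -0.11185272,
        0.08922957]), 'effort': array([-1.02561928e-03, -4.12470496e+01, -2.31969488e+01,  7.26785325e-02,
        4.58764331e-02, -1.53276046e-04]), 'ee_pos': array([ 226.25349822, -528.05216811,  213.11222174]), 'ee_rot': array([-89.99755201,   0.10276913, -66.80938601]), 'force': array([ 0.79561114,  0.04991163, -0.04190578]), 'torque': array([ 0.0447849 ,  0.01581814, -0.0185838 ]), 'gripper_width': 90.99079776495262}
18.8
side {'fov_y': 49.68639534438364, 'cx': 314.7981800621153, 'cy': 239.60602983439603, 'extrinsics': array([[ 9.86571922e-01, -1.62944172e-01, -1.11821346e-02,
        -5.82996025e+02],
       [ 9.38755366e-02,  5.09694822e-01,  8.55218435e-01,
        -4.55498065e+00],
       [-1.33653384e-01, -8.44784224e-01,  5.18147071e-01,
        -1.04330471e+03],
       [ 0.00000000e+00,  0.00000000e+00,  0.00000000e+00,
         1.00000000e+00]])}
top {'fov_y': 55.79372032013229, 'cx': 323.94663616509854, 'cy': 237.36362852046668, 'extrinsics': array([[-8.44353948e-04, -9.98992301e-01, -4.48739349e-02,
        -1.68321104e+02],
       [ 9.97053036e-01, -4.28333088e-03,  7.65956655e-02,
        -5.53248465e+02],
       [-7.67106900e-02, -4.46770192e-02,  9.96051923e-01,
        -8.86958905e+02],
       [ 0.00000000e+00,  0.00000000e+00,  0.00000000e+00,
         1.00000000e+00]])}
```

View pics/top0.png

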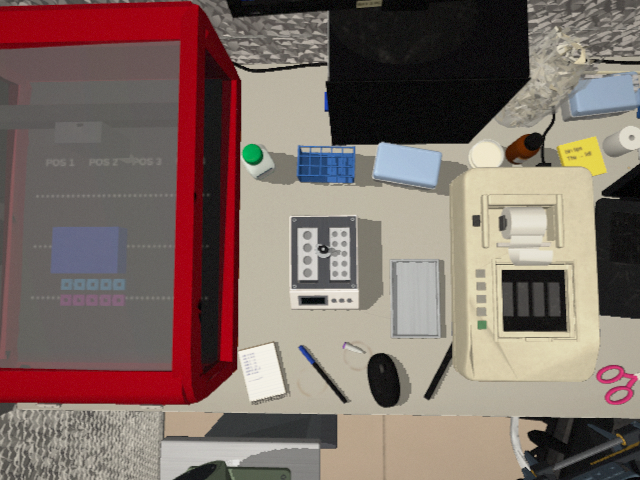

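View pics/side0.png

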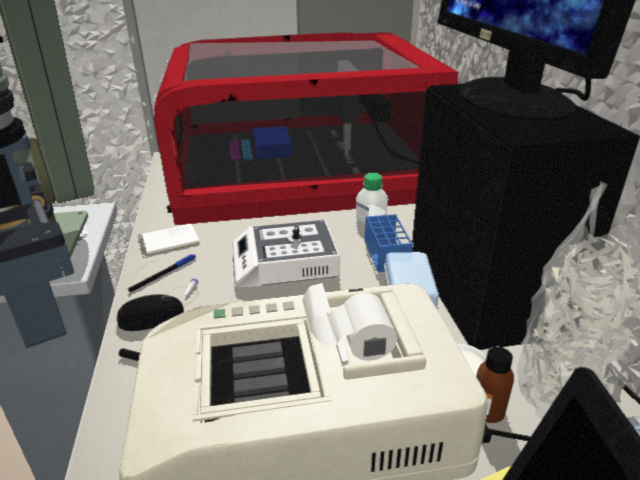

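```bash
cat > h.py <<'E'
import numpy as np,cv2
from workcell import vision,state,env
def px2w(n,u,v,z):
    m=vision.camera_model(n);f=240/np.tan(np.radians(m["fov_y"]/2));E=m["extrinsics"];R=E[:3,:3];t=E[:3,3]
    d=R.T@np.array([(u-m["cx"])/f,-(v-m["cy"])/f,-1]);c=-R.T@t
    return c+d*(z-c[2])/d[2]
def w2px(n,p):
    m=vision.camera_model(n);f=240/np.tan(np.radians(m["fov_y"]/2));E=m["extrinsics"]
    q=E[:3,:3]@np.array(p,float)+E[:3,3]
    return m["cx"]+f*q[0]/-q[2], m["cy"]-f*q[1]/-q[2]
def crop(n,name,u,v,w,h,s):
    f=vision.grab_frame(n) if not isinstance(n,np.ndarray) else n
    c=f[v:v+h,u:u+w,::-1]
    cv2.imwrite(f"pics/{name}.png",cv2.resize(c,None,fx=s,fy=s,interpolation=cv2.INTER_CUBIC))
E
python3 - <<'E'
import cv2
from h import *
crop(cv2.imread("pics/top0.png")[:,:,::-1],"top0c",275,205,100,110,5)
crop(cv2.imread("pics/top0.png")[:,:,::-1],"top0t",380,250,75,95,6)
crop(cv2.imread("pics/side0.png")[:,:,::-1],"side0c",225,210,130,90,6)
E
```

```text
(no output)
```

View pics/top0c.png

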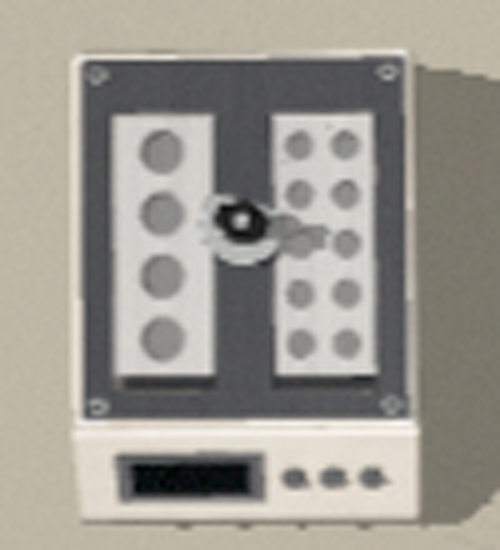

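View pics/top0t.png

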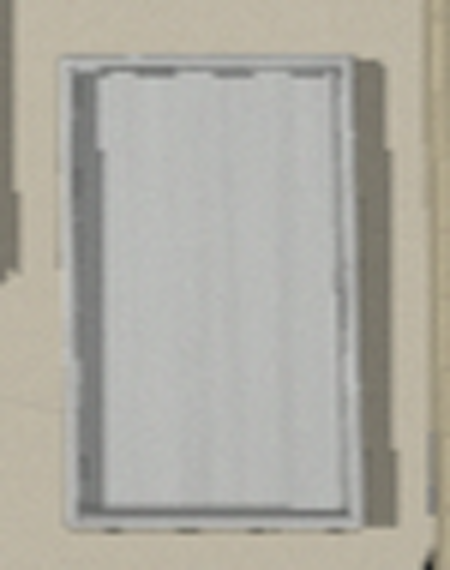

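View pics/side0c.png

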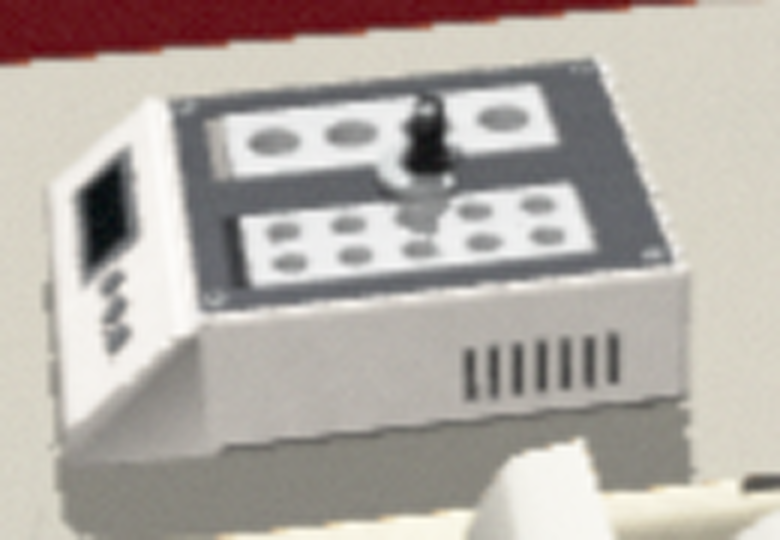

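Run:
```python
import cv2
from h import *
T=cv2.imread("pics/top0.png")[:,:,::-1]
crop(T,"ret",310,238,26,24,25)
P=[px2w("top",275+u/5,205+v/5,50) for u,v in[(97,75),(388,72),(392,404),(98,407)]]
for p in P:print(p.round(1))
D=P
print("w",np.linalg.norm(P[0]-P[1]),np.linalg.norm(P[2]-P[3]),"l",np.linalg.norm(P[0]-P[3]),np.linalg.norm(P[1]-P[2]))
a=P[0]-P[3];b=P[1]-P[2];print(np.degrees(np.arctan2(a[1],a[0])),np.degrees(np.arctan2(b[1],b[0])))
a=P[0]-P[1];b=P[3]-P[2];print(np.degrees(np.arctan2(-a[0],a[1])),np.degrees(np.arctan2(-b[0],b[1])))
print("deckmid",np.mean(P,0))
print("ret", px2w("top",275+243/5,205+221/5,73))
for u,v in[(112,115),(212,115),(216,375),(114,375),(272,114),(373,114),(377,375),(274,375)]:print("blk",px2w("top",275+u/5,205+v/5,50).round(1))
Q=[px2w("top",380+u/6,250+v/6,13) for u,v in[(60,57),(354,57),(361,527),(66,527)]]
for p in Q:print("tray",p.round(1))
print(np.mean(Q,0))
S=lambda u,v,z:px2w("side",225+u/6,210+v/6,z).round(1)
for u,v in[(187,105),(580,68),(655,253),(215,300)]:print("side screw",S(u,v,50))
for u,v in[(218,113),(545,84),(558,144),(238,178)]:print("side blk4",S(u,v,50))
print("grip",S(430,100,73.5))
```

```text
[ 584.2 -114.    50. ]
[ 584.7 -226.4   50. ]
[ 457.7 -227.2   50. ]
[ 456.5 -114.9   50. ]
w 112.3736003280314 112.25869132192233 l 127.75406511143255 127.04018920271984
0.4112397856069787 0.35931866791801165
0.24636082560338923 0.610574851972857
deckmid [ 520.78225003 -170.6368405    50.        ]
ret [ 526.35984276 -171.56661577   73.        ]
blk [ 568.7 -119.9   50. ]
blk [ 568.5 -158.6   50. ]
blk [ 468.7 -160.1   50. ]
blk [ 468.7 -121.    50. ]
blk [ 568.7 -181.7   50. ]
blk [ 568.5 -220.5   50. ]
blk [ 468.7 -221.6   50. ]
blk [ 468.7 -182.3   50. ]
tray [ 508.5 -300.7   13. ]
tray [ 508.3 -396.9   13. ]
tray [ 355.8 -396.1   13. ]
tray [ 355.3 -300.8   13. ]
[ 431.97581292 -348.65156238   13.        ]
side screw [ 460.  -114.7   50. ]
side screw [ 586.1 -113.8   50. ]
side screw [ 588.4 -226.3   50. ]
side screw [ 460.3 -228.1   50. ]
side blk4 [ 469.2 -121.5   50. ]
side blk4 [ 573.3 -122.    50. ]
side blk4 [ 571.1 -159.8   50. ]
side blk4 [ 472.2 -162.1   50. ]
grip [ 531.1 -166.4   73.5]
```

View pics/ret.png

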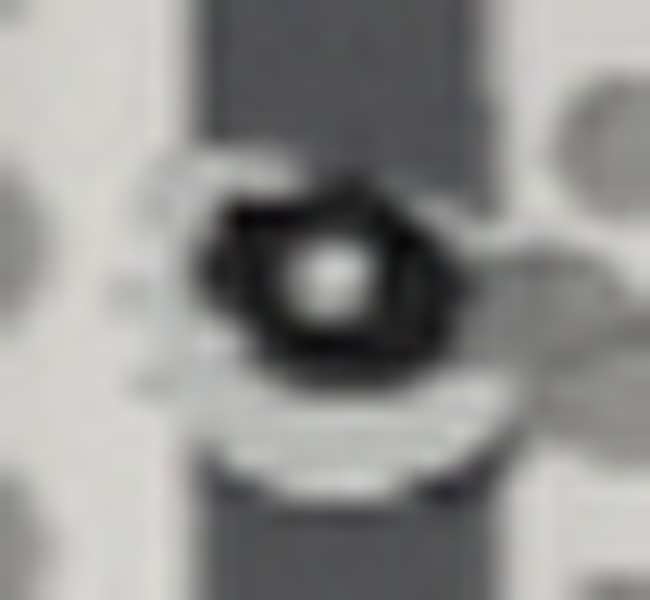

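```bash
cat >> h.py <<'E'
from scipy.spatial.transform import Rotation as Ro
def go(p,yaw):
    s=state();R=Ro.from_euler('xyz',s["ee_rot"],degrees=True).as_matrix()
    d=R.T@(np.array(p,float)-s["ee_pos"])/10
    y=s["ee_rot"][2]; t=-((yaw-y+180)%360-180)
    print("t",round(s["time_s"],2),"pos",s["ee_pos"].round(1),"rot",s["ee_rot"].round(1),"F",s["force"].round(1),"w",round(s["gripper_width"],1),"q6",s["qpos"][5].round(1))
    print("shift cm",d.round(2),"turn",round(t,1),"rows>=",round(np.linalg.norm(d)/5,1),round(abs(t)/8.59,1))
def tri(a,b):
    from scipy.optimize import least_squares
    r=least_squares(lambda p:np.r_[np.subtract(w2px("top",p),a),np.subtract(w2px("side",p),b)],[500,-300,50.])
    return r.x.round(1),r.fun.round(2)
E
python3 - <<'E'
from h import *
go([527.5,-171,205],-20)
print("green btn",tri((481,325),(219,314)))
print("btn far",tri((480,273),(290,306)))
print("edge",[px2w("top",u,v,z).round(0) for z in(60,100) for u,v in((452,200),(450,260),(452,340))])
E
```

```text
t 0.1 pos [ 226.3 -528.1  213.2] rot [-90.    0.1 -66.8] F [ 0.5 -0.  -0.3] w 91.1 q6 -1.1
shift cm [-20.96   0.86  41.75] turn -46.8 rows>= 9.3 5.4
green btn (array([ 394.3, -445. ,  116.6]), array([ 0.01, -0.98, -0.73, -0.  ]))
btn far (array([ 484.6, -445.7,  117.2]), array([ 0.11, -1.56, -1.16,  0.09]))
edge [array([ 619., -414.,   60.]), array([ 506., -408.,   60.]), array([ 359., -408.,   60.]), array([ 613., -404.,  100.]), array([ 505., -398.,  100.]), array([ 364., -399.,  100.])]
```

```bash
python3 -m handwheel '[[5,[-2,0.1,4.2],-5],[5,[-4,0.2,8.4],-10],[5,[-6,0.3,12.6],-15],[5,[-8,0.4,16.8],-20],[5,[-10.5,0.5,21],-25],[5,[-12.5,0.6,25],-30],[5,[-14.6,0.7,29.2],-35],[5,[-17,0.8,33.5],-40],[5,[-19,0.8,37.6],-44],[5,[-20.96,0.86,41.75],-46.8]]'
python3 - <<'E'
from h import *
go([527.5,-171,110],-20)
f=vision.grab_frame("top");cv2.imwrite("pics/t1.png",f[:,:,::-1])
f=vision.grab_frame("side");cv2.imwrite("pics/s1.png",f[:,:,::-1])
E
```

```text
time_s: 1.1
ee_pos: [528.2, -169.2, 204.7]
ee_rot: [-89.9, 0.1, -19.9]
force: [1.3, -0.4, -0.4]
gripper_width: 50.0
t 1.1 pos [ 528.2 -169.2  204.7] rot [-89.9   0.1 -19.9] F [ 1.3 -0.4 -0.4] w 50.0 q6 0.8
shift cm [ 0.01  9.47 -0.2 ] turn 0.1 rows>= 1.9 0.0
```

View pics/s1.png

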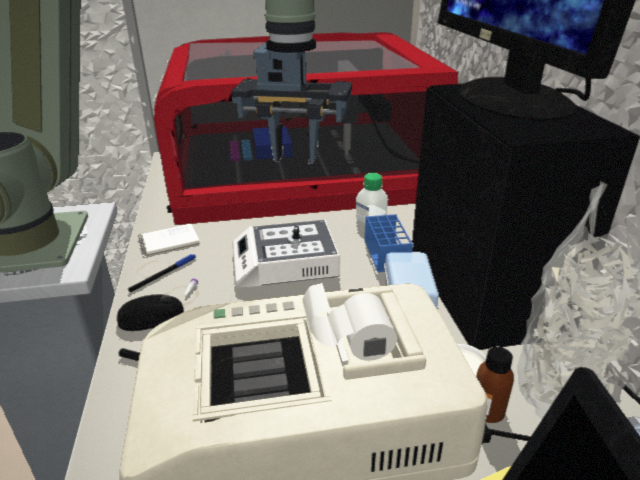

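View pics/t1.png

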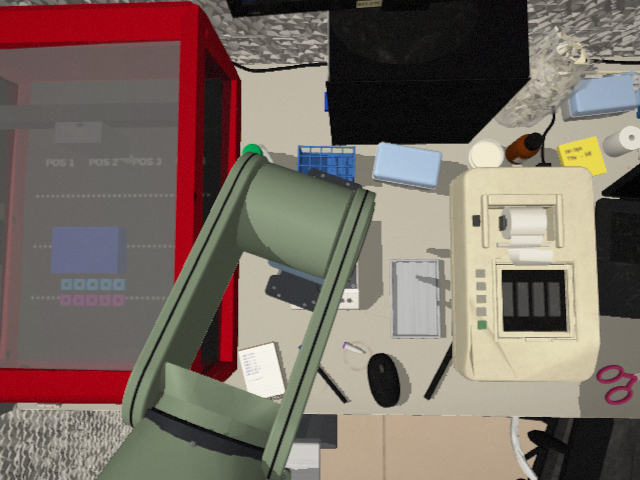

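```bash
python3 -m handwheel '[[5,[0,4,-0.1],0],[5,[0.05,8,-0.2],0],[5,[0.05,12,-0.2],0],[5,[0.05,14.4,-0.2],0],[5,[0.05,14.5,-0.2],0],[5,[0.05,14.5,-0.2],0]]'
python3 - <<'E'
from h import *
go([527.5,-171,59],-20)
crop("side","s2",225,160,130,110,6)
E
```

```text
time_s: 1.8
ee_pos: [530.0, -169.0, 59.4]
ee_rot: [-89.8, 0.1, -19.7]
force: [0.5, -0.2, 0.2]
gripper_width: 50.2
t 1.8 pos [ 530.  -169.    59.4] rot [-89.8   0.1 -19.7] F [ 0.5 -0.2  0.2] w 50.2 q6 0.6
shift cm [-0.17  0.04 -0.27] turn 0.3 rows>= 0.1 0.0
```

View pics/s2.png

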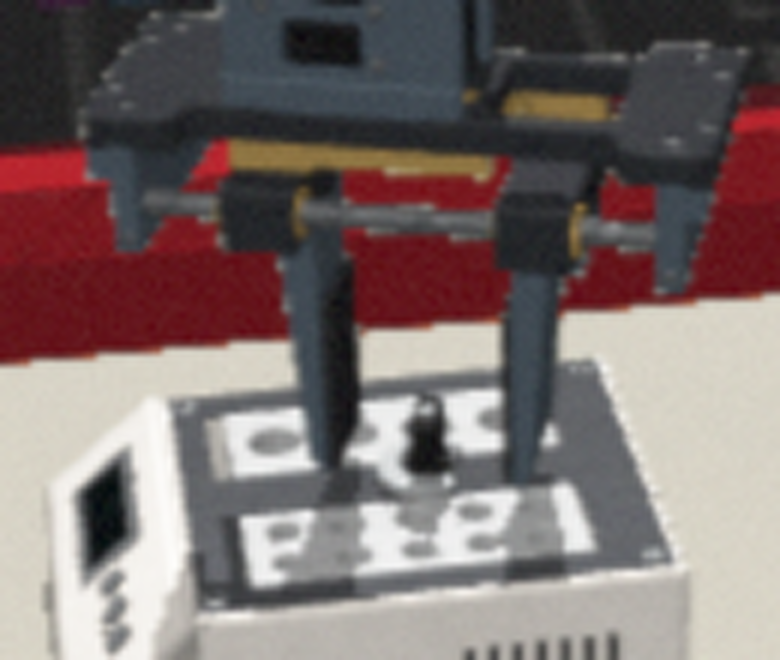

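```bash
python3 -m handwheel '[[4,[-0.15,0,-0.2],0],[3,[-0.15,0,-0.2],0],[0.5,[-0.15,0,-0.2],0],[0.5,[-0.15,0,-0.2],0],[0.5,[-0.15,0,-0.2],0],[0.5,[-0.15,0,-0.2],0],[0.5,[-0.15,0,-0.2],0]]' 15
python3 - <<'E'
from h import *
go([527.5,-171,59],90.4)
crop("side","s3",225,160,130,110,6)
E
```

```text
time_s: 2.55
ee_pos: [528.4, -170.4, 60.5]
ee_rot: [-89.8, -0.0, -19.7]
force: [-2.1, 1.1, 2.5]
gripper_width: 8.8
t 2.55 pos [ 528.4 -170.4   60.5] rot [-89.8  -0.  -19.7] F [-2.1  1.1  2.5] w 8.8 q6 0.4
shift cm [-0.06  0.15 -0.09] turn -110.1 rows>= 0.0 12.8
```

View pics/s3.png

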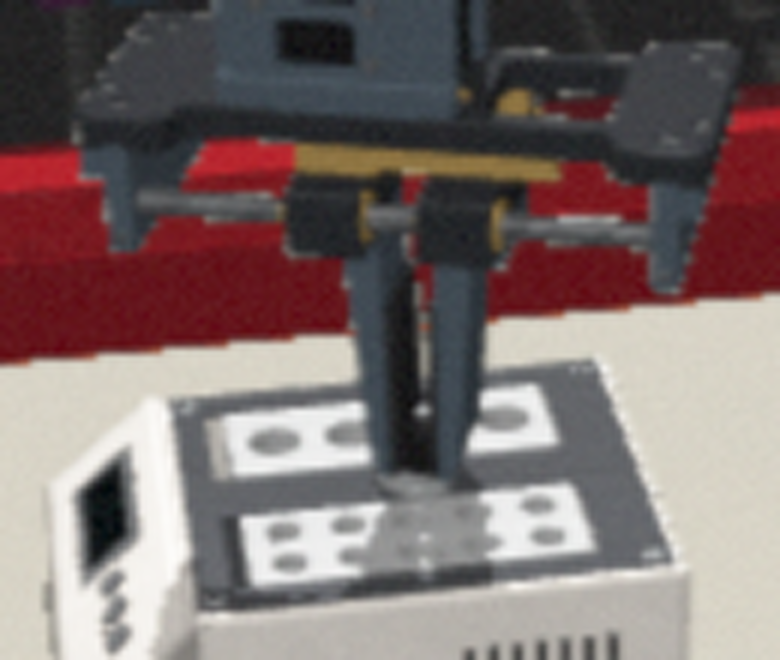

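```bash
python3 -m handwheel '[[0.5,[0,0,0],-7],[0.5,[0,0,0],-14],[0.5,[0,0,0],-21],[0.5,[0,0,0],-28],[0.5,[0,0,0],-35],[0.5,[0,0,0],-42],[0.5,[0,0,0],-49],[0.5,[0,0,0],-56],[0.5,[0,0,0],-56]]'; python3 -c "
from h import *
go([528.4,-170.4,60.5],90.4)"
```

```text
time_s: 3.5
ee_pos: [529.4, -170.2, 60.5]
ee_rot: [-90.0, -0.3, 36.3]
force: [1.3, 1.9, -0.4]
gripper_width: 8.6
t 3.5 pos [ 529.4 -170.2   60.5] rot [-90.   -0.3  36.3] F [ 1.3  1.9 -0.4] w 8.6 q6 -55.6
shift cm [-0.09  0.    0.04] turn -54.1 rows>= 0.0 6.3
```

```bash
python3 -m handwheel '[[0.5,[0,0,0],-7],[0.5,[0,0,0],-14],[0.5,[0,0,0],-21],[0.5,[0,0,0],-28],[0.5,[-0.05,0,0],-35],[0.5,[-0.05,0,0],-42],[0.5,[-0.05,0,0],-49],[0.5,[-0.05,0,0],-54.1],[0.5,[-0.05,0,0],-54.1],[0.5,[-0.05,0,0],-54.1]]'; python3 -c "
from h import *
go([528.4,-170.4,60.5],90.4)
crop('side','s4',225,160,130,110,6)"
```

```text
time_s: 4.5
ee_pos: [529.8, -169.4, 60.5]
ee_rot: [-90.3, -0.3, 90.2]
force: [2.3, 5.1, 1.4]
gripper_width: 8.9
t 4.5 pos [ 529.8 -169.4   60.5] rot [-90.3  -0.3  90.2] F [2.3 5.1 1.4] w 8.9 q6 -109.6
shift cm [-0.1   0.    0.14] turn -0.2 rows>= 0.0 0.0
```

View pics/s4.png

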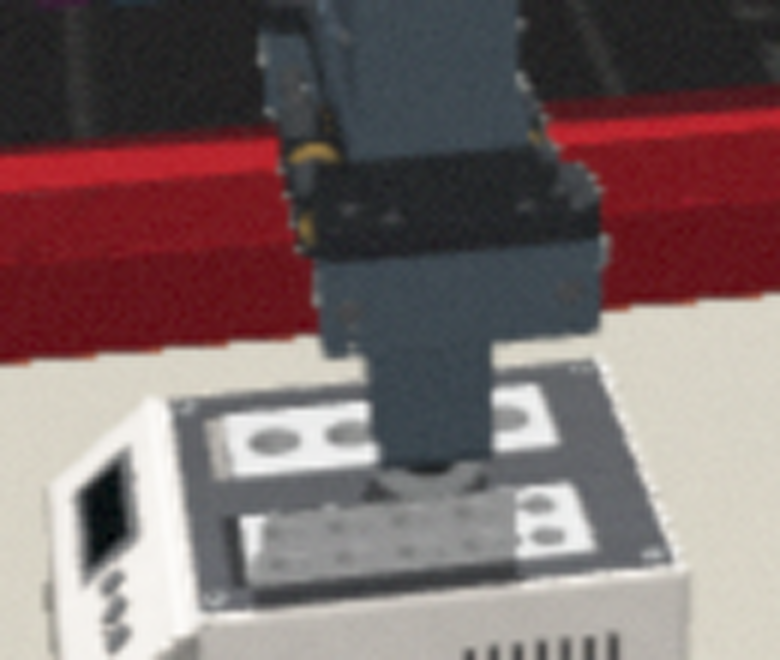

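```bash
python3 -m handwheel '[[1.5,[-0.1,0,0.1],0],[3,[-0.1,0,0.1],0],[3,[-0.1,0,0.1],0],[3,[-0.1,-3,0.1],0],[3,[-0.1,-7,0.1],0],[3,[-0.1,-7,0.1],8],[3,[-0.1,-7,0.1],16],[3,[-0.1,-7,0.1],24],[2,[-0.1,-7,0.1],32],[1,[-0.1,-7,0.1],40]]'; python3 -c "
from h import *
go([478.5,-140,130],0.4)"
```

```text
time_s: 5.55
ee_pos: [528.3, -171.0, 130.5]
ee_rot: [-90.0, -0.4, 49.8]
force: [0.1, 1.1, -0.2]
gripper_width: 16.6
t 5.55 pos [ 528.3 -171.   130.5] rot [-90.   -0.4  49.8] F [ 0.1  1.1 -0.2] w 16.6 q6 -69.3
shift cm [-0.85  0.04  5.8 ] turn 49.4 rows>= 1.2 5.8
```

```bash
python3 -m handwheel '[[0,[-0.2,0,1.5],8],[0,[-0.4,0,3],16],[0,[-0.6,0,4.5],24],[0,[-0.85,0,5.8],32],[0,[-0.85,0,5.8],40],[0,[-0.85,0,5.8],49.4],[0,[-0.85,0,5.8],49.4],[0,[-0.85,0,5.8],49.4]]'; python3 -c "
from h import *
go([478.5,-140,53],0.4)
f=vision.grab_frame('side')
crop(f,'s5',225,160,130,110,6)"
```

```text
time_s: 6.35
ee_pos: [478.4, -140.2, 130.4]
ee_rot: [-89.7, -0.3, 0.5]
force: [0.4, 0.0, 0.1]
gripper_width: 0.5
t 6.35 pos [ 478.4 -140.2  130.4] rot [-89.7  -0.3   0.5] F [0.4 0.  0.1] w 0.5 q6 -18.6
shift cm [-0.03  7.74 -0.01] turn 0.1 rows>= 1.5 0.0
```

View pics/s5.png

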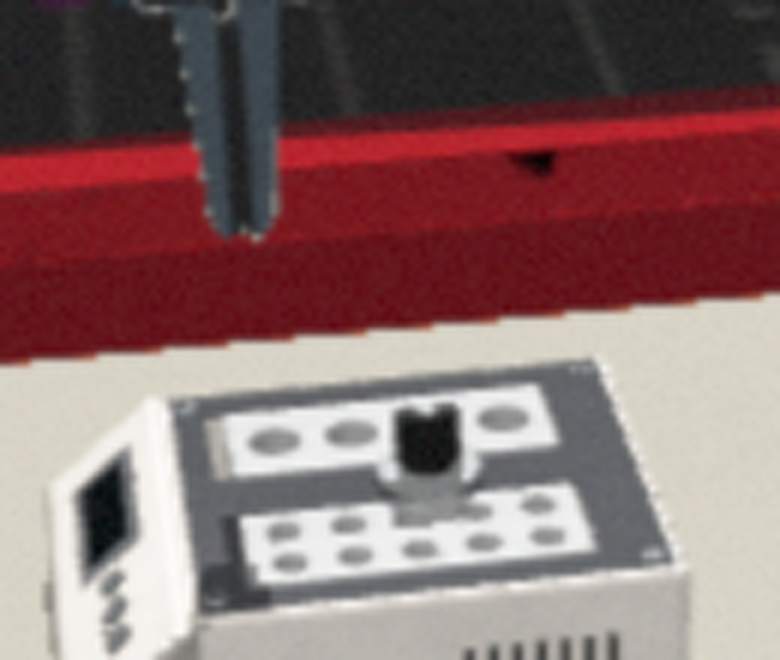

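```bash
python3 -m handwheel '[[0,[0,3.5,0],0],[0,[0,7,0],0],[0,[0,7.7,0],0],[0,[0,7.9,0],0],[0,[0,8.1,0],0],[0,[0,8.1,0],0]]'; python3 -c "
from h import *
go([478.5,-140,44],0.4)
f=vision.grab_frame('side')
crop(f,'s6',225,160,130,110,6)"
```

```text
time_s: 7.0
ee_pos: [479.8, -140.2, 50.5]
ee_rot: [-89.8, -0.4, 0.5]
force: [0.2, -0.6, -0.3]
gripper_width: 0.4
t 7.0 pos [ 479.8 -140.2   50.5] rot [-89.8  -0.4   0.5] F [ 0.2 -0.6 -0.3] w 0.4 q6 -18.7
shift cm [-0.14  0.65  0.02] turn 0.1 rows>= 0.1 0.0
```

View pics/s6.png

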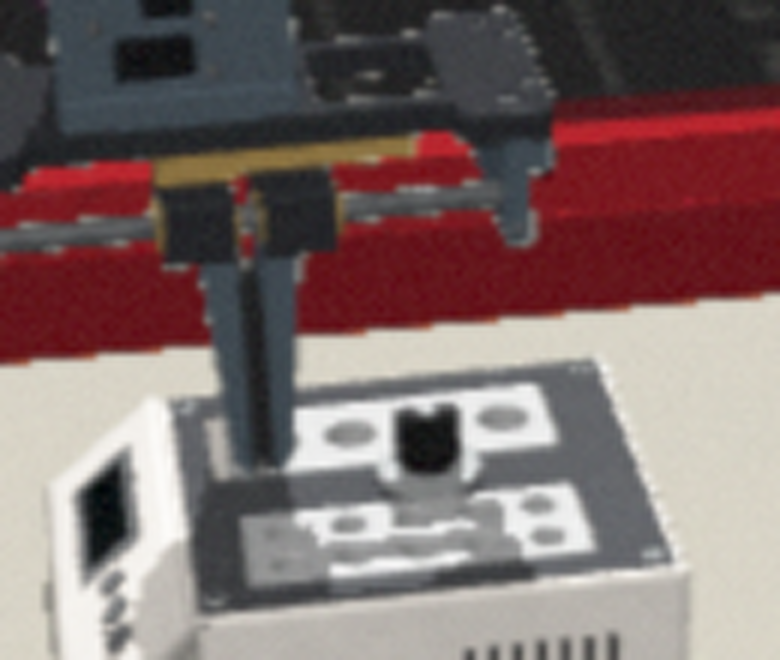

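```bash
python3 -m handwheel '[[0,[-0.1,0.2,0],0],[0,[-0.1,0.4,0],0],[0,[-0.1,0.6,0],0],[0,[-0.1,0.7,0],0],[0,[-0.1,0.8,0],0],[0,[-0.1,0.85,0],0],[0,[-0.1,0.9,0],0]]'; python3 -c "
from h import *
go([478.5,-140,44],0.4)
f=vision.grab_frame('side')
crop(f,'s7',225,160,130,110,6)"
```

```text
time_s: 7.75
ee_pos: [478.8, -140.1, 41.5]
ee_rot: [-89.8, -0.4, 0.5]
force: [-0.1, -0.6, -0.8]
gripper_width: 0.5
t 7.75 pos [ 478.8 -140.1   41.5] rot [-89.8  -0.4   0.5] F [-0.1 -0.6 -0.8] w 0.5 q6 -18.7
shift cm [-0.03 -0.25  0.01] turn 0.1 rows>= 0.1 0.0
```

View pics/s7.png

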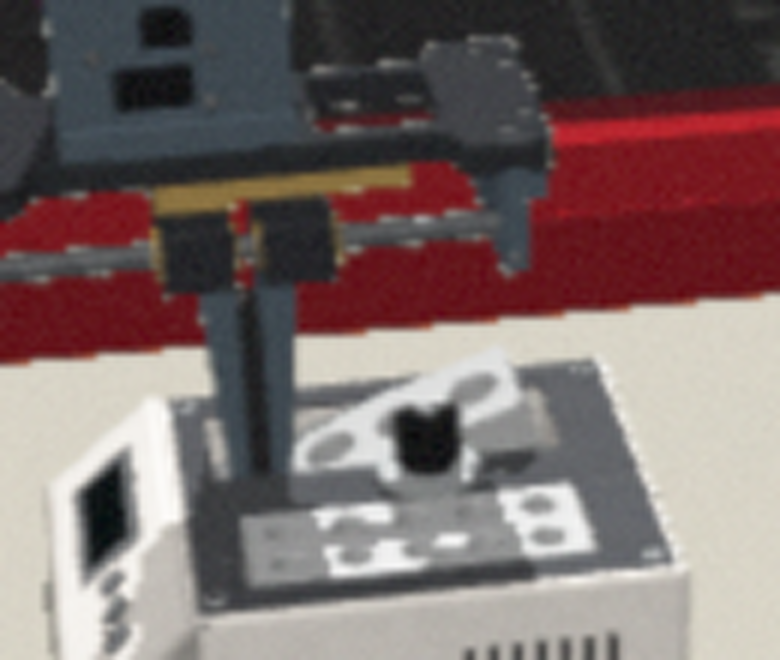

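```bash
python3 -m handwheel '[[0,[0,-0.5,0],0],[0,[0,-2,0],0],[0,[0,-6,0],0],[3,[0,-10,0],0],[5.5,[0,-10,0],0],[5.5,[0,-10,0],0]]'; python3 -c "
from h import *
go([560,-140,141],-90)
f=vision.grab_frame('side')
crop(f,'s8',225,190,130,110,6)"
```

```text
time_s: 8.4
ee_pos: [478.5, -140.6, 142.5]
ee_rot: [-89.8, -0.5, 0.5]
force: [-0.8, 0.5, -0.1]
gripper_width: 21.7
t 8.4 pos [ 478.5 -140.6  142.5] rot [-89.8  -0.5   0.5] F [-0.8  0.5 -0.1] w 21.7 q6 -18.7
shift cm [ 8.14  0.23 -0.02] turn 90.5 rows>= 1.6 10.5
```

View pics/s8.png

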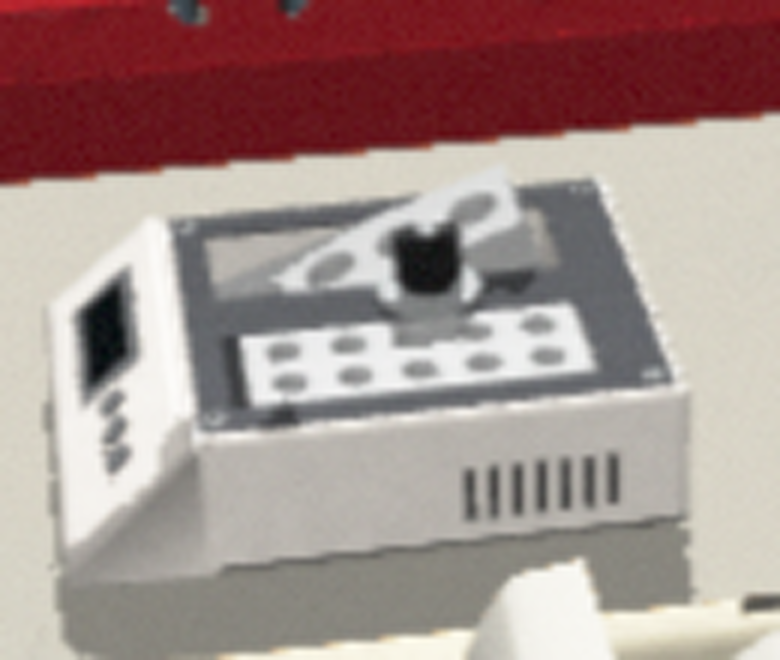

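Run:
```python
from h import *
from scipy.optimize import least_squares
for (u,v),y in(((521,222),-159),((505,168),-121),((537,262),-159)):
    t=(225+u/6,190+v/6)
    r=least_squares(lambda p:np.subtract(w2px("side",[p[0],y,p[1]]),t),[560,60]);print(r.x)
```

```text
[559.90795619  65.6350858 ]
[560.84517216  63.78427716]
[564.68909295  50.93786827]
```

```bash
python3 -m handwheel '[[5.5,[1,0,0],8],[5.5,[2,0,0],16],[5.5,[3,0,0],24],[5.5,[4,0.2,0],32],[5.5,[5,0.4,0],40],[5.5,[6,0.6,0],48],[5.5,[7,0.8,0],56],[5.5,[8,1,0],64],[5.5,[8.6,1,0],72],[5.5,[8.6,1,0],80]]'; python3 -c "
from h import *
go([564,-140,120],-89.6)"
```

```text
time_s: 9.45
ee_pos: [563.3, -139.1, 129.5]
ee_rot: [-89.8, 0.3, -79.8]
force: [-1.4, -0.2, -0.6]
gripper_width: 55.0
t 9.45 pos [ 563.3 -139.1  129.5] rot [-89.8   0.3 -79.8] F [-1.4 -0.2 -0.6] w 55.0 q6 64.4
shift cm [0.1  0.95 0.05] turn 9.8 rows>= 0.2 1.1
```

```bash
python3 -m handwheel '[[5.5,[0.05,0.4,0.05],5],[5.5,[0.1,0.9,0.05],9.8],[5.5,[0.1,3,0.05],9.8],[5.5,[0.1,5,0.05],9.8],[5.5,[0.1,5,0.05],9.8],[5.5,[0.1,5,0.05],9.8]]'; python3 -c "
from h import *
go([564,-140,52],-89.6)
crop('side','s9',225,160,130,110,6)"
```

```text
time_s: 10.05
ee_pos: [563.4, -139.6, 78.5]
ee_rot: [-90.0, 0.3, -89.6]
force: [-0.5, -0.6, -0.1]
gripper_width: 55.1
t 10.05 pos [ 563.4 -139.6   78.5] rot [-90.    0.3 -89.6] F [-0.5 -0.6 -0.1] w 55.1 q6 74.1
shift cm [0.06 2.65 0.06] turn 0.0 rows>= 0.5 0.0
```

View pics/s9.png

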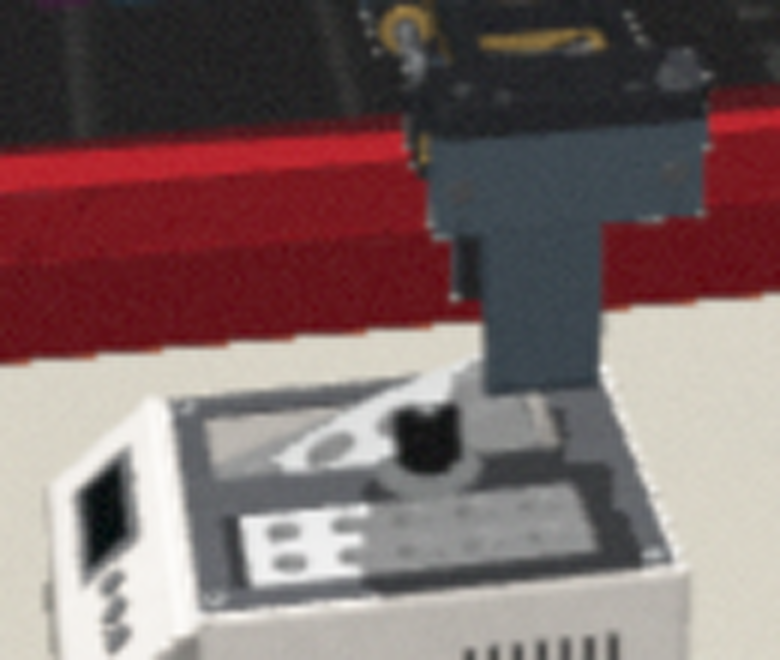

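```bash
python3 -m handwheel '[[5.5,[0.06,1.5,0.06],0],[5.5,[0.06,2.4,0.06],0],[5.5,[0.06,2.65,0.06],0],[4.5,[0.06,2.65,0.06],0],[3,[0.06,2.65,0.06],0],[3,[0.06,2.65,0.06],0],[3,[0.06,2.65,0.06],0],[3,[0.06,2.65,0.06],0]]' 6; python3 -c "
from h import *
go([564,-140,52],-89.6)
crop('side','s10',225,160,130,110,6)"
```

```text
time_s: 10.9
ee_pos: [564.9, -139.1, 53.4]
ee_rot: [-89.9, 0.4, -89.6]
force: [-0.8, 4.0, 2.1]
gripper_width: 37.6
t 10.9 pos [ 564.9 -139.1   53.4] rot [-89.9   0.4 -89.6] F [-0.8  4.   2.1] w 37.6 q6 74.1
shift cm [ 0.09  0.14 -0.09] turn -0.0 rows>= 0.0 0.0
```

View pics/s10.png

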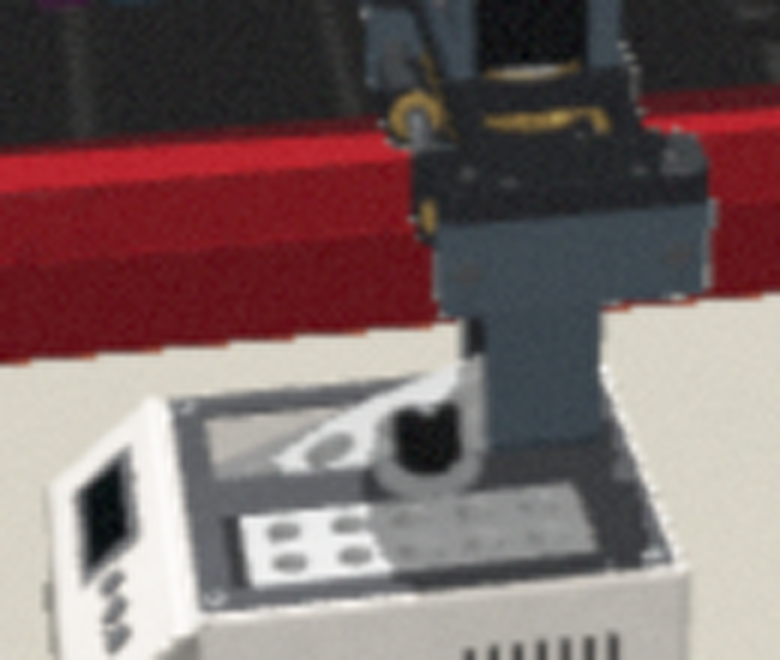

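```bash
python3 -m handwheel '[[4.2,[-0.05,0,0],0],[4.2,[-0.05,0.1,-0.05],0],[4.2,[-0.05,0.13,-0.05],0],[3,[-0.05,0.13,-0.05],0],[3,[-0.05,0.13,-0.05],0],[3,[-0.05,0.13,-0.05],0],[3,[-0.05,0.13,-0.05],0]]' 55; python3 -c "
from h import *
go([564,-140,52],-89.6)"
python3 -m handwheel '[[3,[0,-0.5,0],0],[3,[0,-1,0],0],[3,[0,-1.5,0],0],[3,[0,-2,0],0],[3,[0,-2.5,0],0],[3,[0,-3,0],0]]';python3 -c "
from h import *
go([564,-140,52],-89.6)
crop('side','s11',225,160,130,110,6)"
```

```text
time_s: 11.65
ee_pos: [564.3, -138.8, 52.1]
ee_rot: [-89.9, 0.4, -89.6]
force: [-0.3, -0.7, -0.9]
gripper_width: 36.9
t 11.65 pos [ 564.3 -138.8   52.1] rot [-89.9   0.4 -89.6] F [-0.3 -0.7 -0.9] w 36.9 q6 74.1
shift cm [ 0.11  0.01 -0.03] turn -0.0 rows>= 0.0 0.0
time_s: 12.25
ee_pos: [564.3, -139.0, 82.6]
ee_rot: [-89.9, 0.4, -89.6]
force: [0.0, 0.7, -1.9]
gripper_width: 37.4
t 12.25 pos [ 564.3 -139.    82.6] rot [-89.9   0.4 -89.6] F [ 0.   0.7 -1.9] w 37.4 q6 74.1
shift cm [ 0.12  3.06 -0.04] turn -0.0 rows>= 0.6 0.0
```

View pics/s11.png

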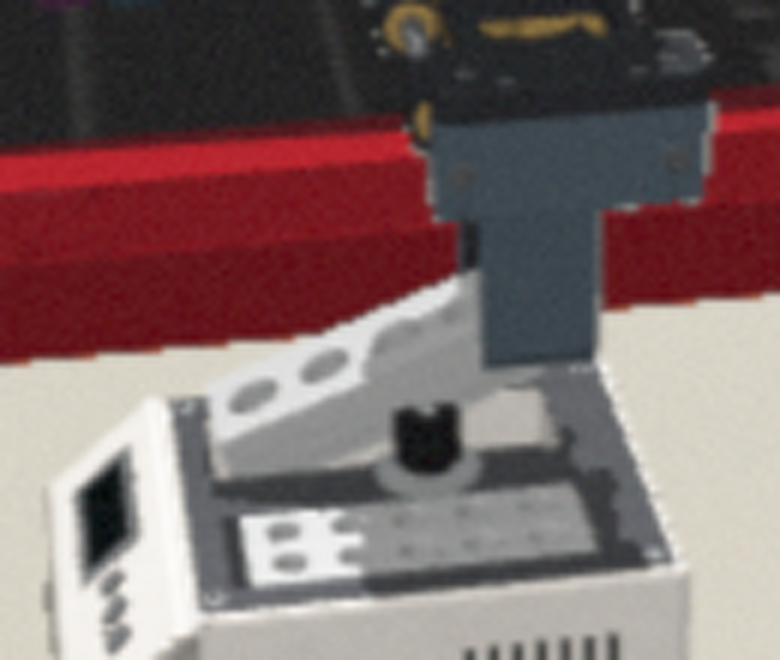

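```bash
python3 -m handwheel '[[3,[0,-2,0],0],[3,[0,-4.5,0],0],[3,[0,-7,0],0],[3,[0,-9,0],0],[3,[1,-9,-0.4],0],[3,[3,-9,-1.3],0],[3,[6,-9,-2.6],0],[3,[9,-9,-3.9],0],[3,[12,-9,-5.2],0],[3,[15,-9,-6.5],0]]';python3 -c "
from h import *
go([475,-346,170],-89.6)"
```

```text
time_s: 13.3
ee_pos: [498.8, -291.5, 170.7]
ee_rot: [-89.9, 0.4, -89.6]
force: [0.7, -0.1, -1.3]
gripper_width: 37.3
t 13.3 pos [ 498.8 -291.5  170.7] rot [-89.9   0.4 -89.6] F [ 0.7 -0.1 -1.3] w 37.3 q6 57.8
shift cm [ 5.43  0.03 -2.41] turn -0.0 rows>= 1.2 0.0
```

```bash
python3 -m handwheel '[[3,[2.5,0,-1.1],0],[3,[4.5,0,-2],0],[3,[5.4,0,-2.4],0],[3,[5.4,2,-2.4],0],[3,[5.4,5,-2.4],0],[3,[5.4,7,-2.4],0],[3,[5.4,8.5,-2.4],0],[3,[5.4,9,-2.4],0],[3,[5.4,9,-2.4],0]]';python3 -c "
from h import *
go([475,-346,50],-89.6)
cv2.imwrite('pics/t12.png',vision.grab_frame('top')[:,:,::-1])
cv2.imwrite('pics/s12.png',vision.grab_frame('side')[:,:,::-1])
for u in [(475-94,y,52) for y in (-365,-327)]: print(w2px('top',u))"
```

```text
time_s: 14.2
ee_pos: [474.7, -344.3, 79.2]
ee_rot: [-90.0, 0.5, -89.6]
force: [-0.2, 0.6, -1.7]
gripper_width: 37.2
t 14.2 pos [ 474.7 -344.3   79.2] rot [-90.    0.5 -89.6] F [-0.2  0.6 -1.7] w 37.2 q6 52.0
shift cm [0.19 2.92 0.03] turn 0.0 rows>= 0.6 0.0
(np.float64(427.46495548625086), np.float64(327.0740088146425))
(np.float64(407.0063438012339), np.float64(326.9816145827573))
```

View pics/t12.png

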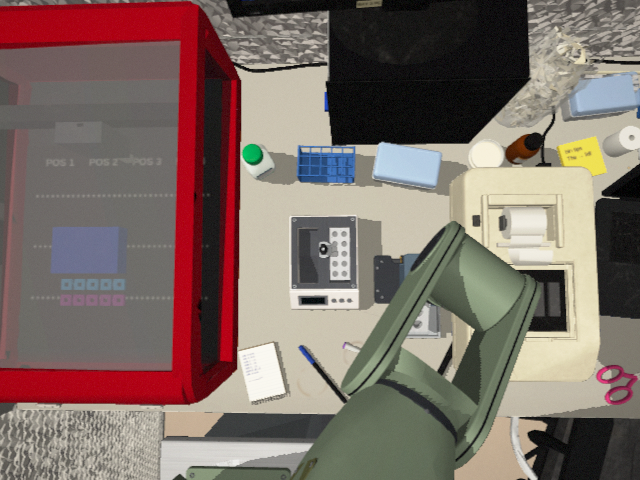

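View pics/s12.png

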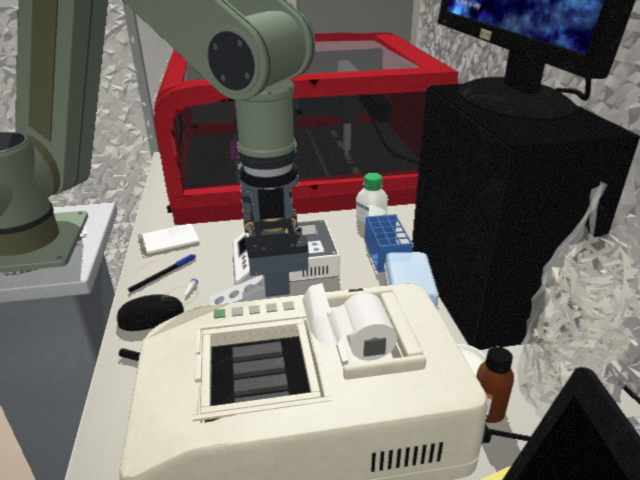

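```bash
python3 -m handwheel '[[3,[0.2,1,0],0],[3,[0.2,2,0],0],[3,[0.2,2.7,0],0],[3,[0.2,3.1,0],0],[3,[0.2,3.1,0],0]]';python3 -c "
from h import *
go([475,-346,46],-89.6)
crop('top','t13',370,240,100,110,6)
crop('side','s13',190,220,130,110,6)"
```

```text
time_s: 14.8
ee_pos: [475.3, -346.6, 48.9]
ee_rot: [-89.9, 0.4, -89.6]
force: [0.2, 0.3, -1.2]
gripper_width: 37.5
t 14.8 pos [ 475.3 -346.6   48.9] rot [-89.9   0.4 -89.6] F [ 0.2  0.3 -1.2] w 37.5 q6 51.9
shift cm [-0.06  0.29 -0.03] turn -0.0 rows>= 0.1 0.0
```

View pics/t13.png

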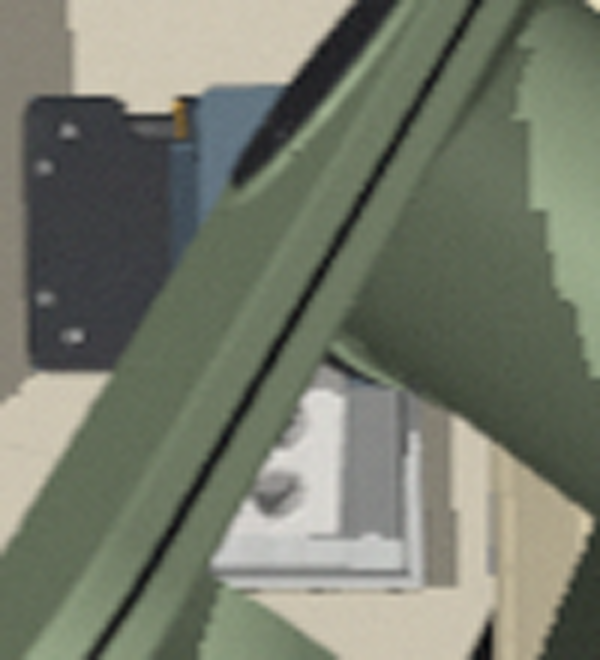

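View pics/s13.png

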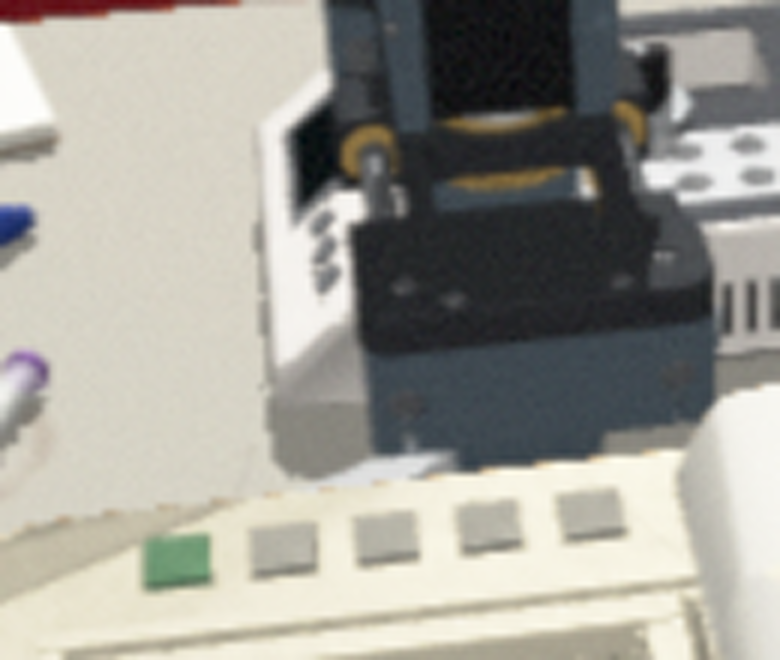

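```bash
python3 -m handwheel '[[3,[-0.05,0.15,0],0],[3,[-0.05,0.25,0],0],[3,[-0.05,0.3,0],0],[3,[-0.05,0.35,0],0],[3,[-0.05,0.35,0],0]]';python3 -c "
from h import *
go([475,-346,46],-89.6);print(state()['torque'])"
```

```text
time_s: 15.4
ee_pos: [475.9, -346.5, 46.3]
ee_rot: [-89.8, 0.4, -89.6]
force: [-0.2, 0.4, -1.6]
gripper_width: 37.3
t 15.4 pos [ 475.9 -346.5   46.3] rot [-89.8   0.4 -89.6] F [-0.2  0.4 -1.6] w 37.3 q6 51.9
shift cm [-0.05  0.03 -0.09] turn -0.0 rows>= 0.0 0.0
[ 0.02968845 -0.07214444 -0.0494679 ]
```

```bash
python3 -m handwheel '[[3,[0,0.05,-0.05],0],[3,[0,0.1,-0.05],0],[3,[0,0.15,-0.05],0],[3,[0,0.2,-0.05],0],[3,[0,0.2,-0.05],0]]';python3 -c "
from h import *
go([475,-346,46],-89.6);print(state()['torque'])"
```

```text
time_s: 15.9
ee_pos: [475.4, -346.5, 44.2]
ee_rot: [-89.8, 0.4, -89.6]
force: [-0.7, -0.5, -1.4]
gripper_width: 37.4
t 15.9 pos [ 475.4 -346.5   44.2] rot [-89.8   0.4 -89.6] F [-0.7 -0.5 -1.4] w 37.4 q6 51.9
shift cm [-0.05 -0.18 -0.04] turn 0.0 rows>= 0.0 0.0
[ 0.02165021 -0.03231364 -0.00099591]
```

```bash
python3 -m handwheel '[[3,[0,0.05,-0.05],0],[3,[0,0.1,-0.05],0],[3,[0,0.15,-0.05],0],[3,[0,0.2,-0.05],0],[3,[0,0.2,-0.05],0]]';python3 -c "
from h import *
go([475,-346,46],-89.6);print(state()['torque'])
crop('top','t14',370,240,100,110,6)
crop('side','s14',190,220,130,110,6)"
```

```text
time_s: 16.4
ee_pos: [475.5, -346.7, 42.6]
ee_rot: [-89.8, 0.3, -89.6]
force: [1.6, -0.4, 1.0]
gripper_width: 37.2
t 16.4 pos [ 475.5 -346.7   42.6] rot [-89.8   0.3 -89.6] F [ 1.6 -0.4  1. ] w 37.2 q6 51.8
shift cm [-0.07 -0.34 -0.05] turn -0.0 rows>= 0.1 0.0
[ 0.11279212 -0.19726179  0.00284738]
```

View pics/s14.png

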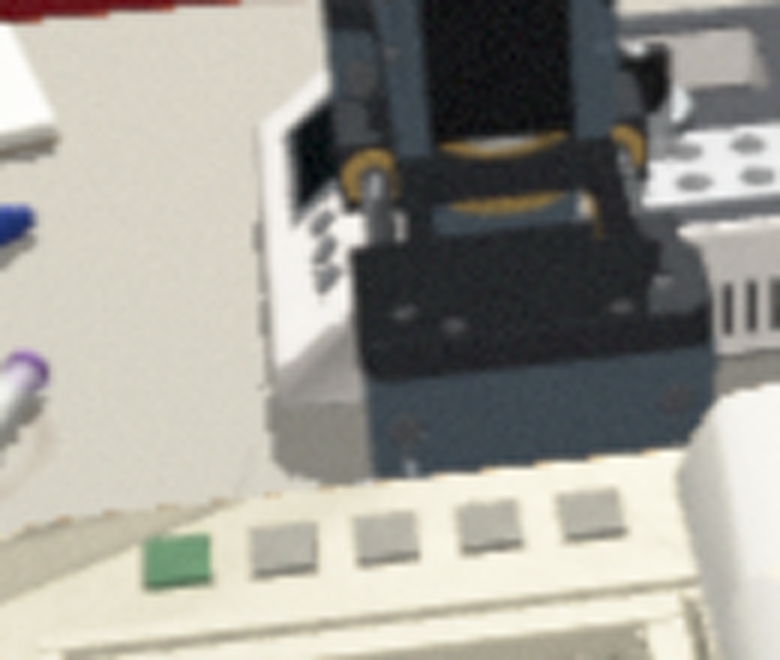

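```bash
python3 -m handwheel '[[3,[0,0,0],0],[3,[0,0,0],0],[3,[0,0,0],0],[3,[0,0,0],0],[3,[0,0,0],0]]' 3;python3 -c "
from h import *
go([475,-346,46],-89.6);print(state()['torque'])
crop('top','t15',370,240,100,110,6)"
```

```text
time_s: 17.0
ee_pos: [475.0, -346.6, 42.4]
ee_rot: [-89.8, 0.4, -89.6]
force: [0.1, -0.4, -1.1]
gripper_width: 38.3
t 17.0 pos [ 475.  -346.6   42.4] rot [-89.8   0.4 -89.6] F [ 0.1 -0.4 -1.1] w 38.3 q6 51.8
shift cm [-0.06 -0.36  0.  ] turn 0.0 rows>= 0.1 0.0
[-0.06797402  0.0115569   0.00082753]
```

View pics/t15.png

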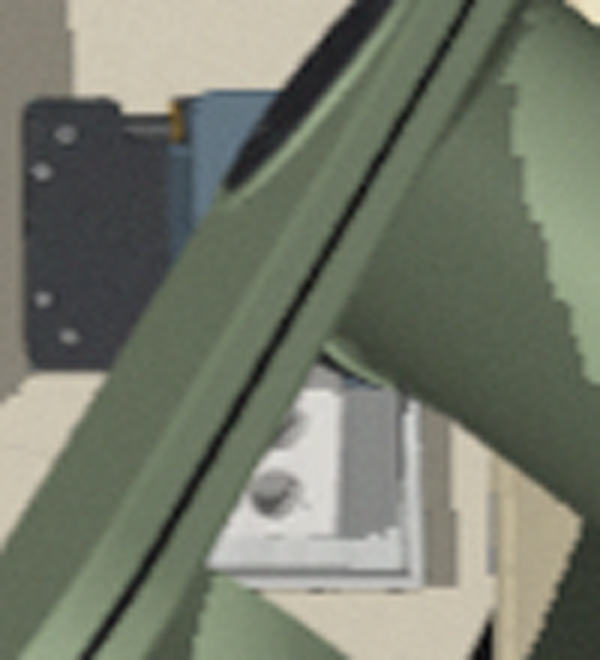

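View pics/t14.png

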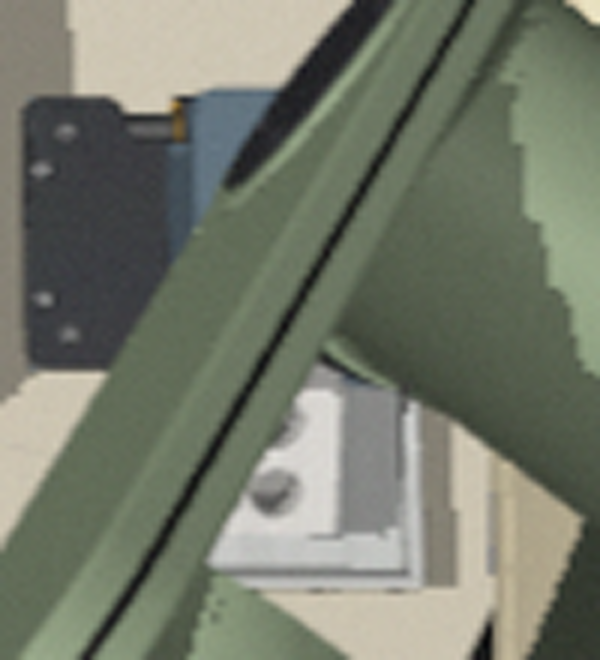

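```bash
python3 -m handwheel '[[3.8,[0,0,0],0],[3.85,[0,0,0],0],[3.9,[0,0,0],0],[4,[0,0,0],0],[4.1,[0,0,0],0],[4.3,[0,0,0],0],[4.6,[0,0,0],0],[5,[0,0,0],0],[5.5,[0,0,0],0],[5.5,[0,0,0],0]]' 3;python3 -c "
from h import *
go([475,-346,46],-89.6);print(state()['torque'])
crop('top','t16',370,240,100,110,6)"
```

```text
time_s: 18.05
ee_pos: [475.0, -346.6, 42.4]
ee_rot: [-89.8, 0.4, -89.6]
force: [-0.3, -1.2, 0.2]
gripper_width: 54.5
t 18.05 pos [ 475.  -346.6   42.4] rot [-89.8   0.4 -89.6] F [-0.3 -1.2  0.2] w 54.5 q6 51.8
shift cm [-0.06 -0.36  0.  ] turn 0.0 rows>= 0.1 0.0
[-0.00364645  0.05269129 -0.01594042]
```

View pics/t16.png

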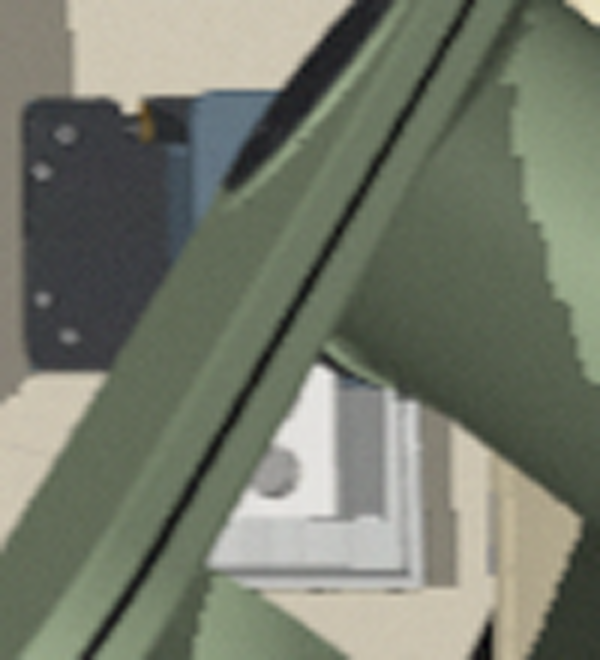

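Block has settled. Retreat up and aside, then look.

```bash
python3 -m handwheel '[[5.5,[0,-3,0],0],[5.5,[0,-7,0],0],[5.5,[0,-12,0],0],[5.5,[0,-15,-2],0],[5.5,[0,-15,-6],0],[5.5,[0,-15,-10],0],[5.5,[0,-15,-14],0],[5.5,[0,-15,-16],0],[5.5,[0,-15,-16],0]]';python3 -c "
from h import *
go([250,-250,200],-89.6)
cv2.imwrite('pics/t17.png',vision.grab_frame('top')[:,:,::-1])"
```

```text
time_s: 19.0
ee_pos: [312.3, -348.2, 192.2]
ee_rot: [-89.9, 0.4, -89.7]
force: [-0.4, -0.5, -0.1]
gripper_width: 54.9
t 19.0 pos [ 312.3 -348.2  192.2] rot [-89.9   0.4 -89.7] F [-0.4 -0.5 -0.1] w 54.9 q6 39.8
shift cm [-9.86 -0.73 -6.18] turn -0.1 rows>= 2.3 0.0
```

View pics/t17.png

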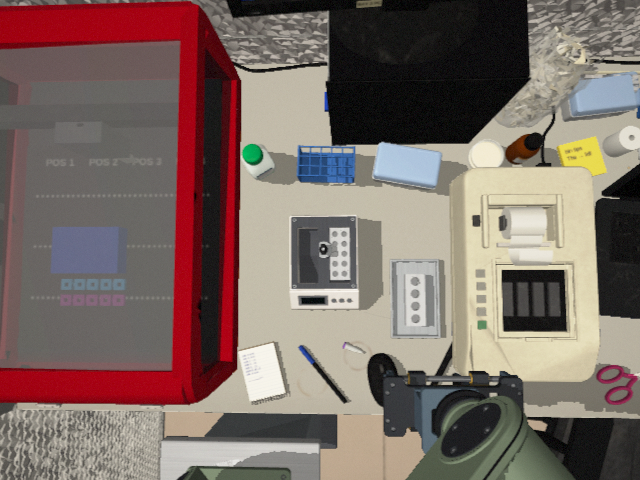

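Run:
```python
from h import *
T=cv2.imread("pics/t17.png")[:,:,::-1]
a=T[250:345,380:455,::-1];b=T[205:300,275:370,::-1]
a=cv2.resize(a,None,fx=5,fy=5,interpolation=2);b=cv2.resize(b,(400,475),interpolation=2)
cv2.imwrite("pics/fin.png",np.hstack([a,b]))
```

```text
(no output)
```

View pics/fin.png

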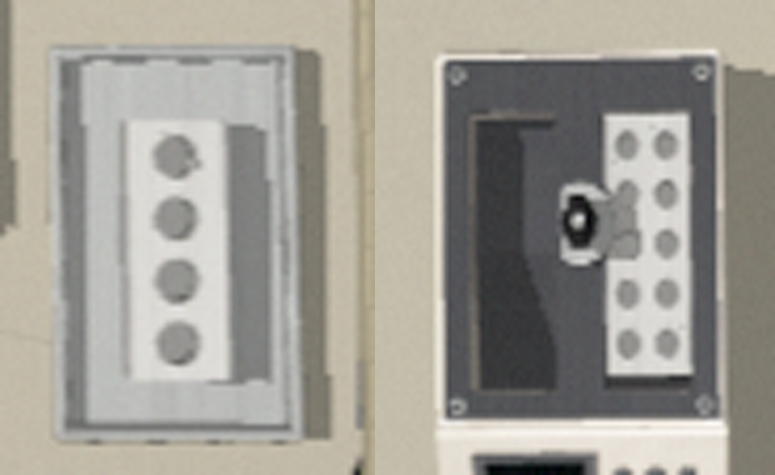

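```bash
python3 -c "
from workcell import job
print(job.job_done())"
```

```text
the job is handed in; nothing more can be done
None
```

The four-well block is out of the dry bath and lies flat, wells up, near the middle of the tray. I handed the job in at about 19 s of the 64 s allowed, and no verdict was reported.

- **Retainer:** I pinched the bar, which started at about -20°, and turned it by about 110° to +90°, so its flat lies along the left nest.
- **Tipping:** I pressed the panel end of the block down about 9 mm with the fingers shut. After I withdrew, the picture showed it still tipped with nothing touching it.
- **Lifting out:** I gripped the raised end at 55 N, and the block held its tilt all the way to the tray.
- **Setting down:** The body of the gripper would have reached over the cream machine beside the tray, so I could not lower the block flat. I rested its panel end on the tray floor, eased the grip to 3 N and opened slowly. At about 20° of tilt I put its centre about 20 mm above the bench, against the 23 mm limit. This is calculated; I did not measure it in a picture.

**Last checks:**
- In the final top picture the block is well inside the tray walls and looks flat.
- The ten-well block is still seated with the round part of the retainer over its edge.
- The bottle, rack and tip box look unmoved, and the arm is clear of everything.
- Flatness was judged from the top picture alone.
- The two cameras differed by about 2 to 5 mm in x around the bath, and I used values in between.

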